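Close the hasp, open the dial padlock and present it at the staple

TASK

Get the steel box ready for locking: first swing the hasp on its top down flat over the staple. Then turn the dial of the padlock lying in the cradle, click by click, until its pointer clicks in at the raised index rib on the shackle side, and pull the shackle fully out. Leaving the shackle out, lift the padlock out of the cradle, dial still facing up, and finish while holding it still in the gripper with the middle of its shackle loop right above the staple, a few centimetres clear of it; do not put it down, and leave the dish, the beaker and the tape roll where they are.

Things in the scene. Friction and masses are not known exactly. Their poses are not given: they have to be found in the camera images.
- lock_box: Grey painted steel box, 150 (its x) x 170 (its y) x 70 mm high, fixed to the worktop (stands on it); origin at the centre of its underside, z up. Its -x side is its front, where the staple stands; its lid is shut and does not move. It may stand left or right of the cradle.
- hasp (a joint): Angle of the hasp leaf (rad): 0 = lying flat over the staple (closed), 1.57 = standing straight up; it starts between about 0.9 and 1.5. The leaf is a steel plate 50 mm wide, 3 mm thick, reaching 82 mm from its hinge axis, with a slot from 52 to 70 mm for the staple; when closed it points along the box's -x. A stiff hinge: it stays where it is left; about 1 to 2 N pushed down at 30 mm from the axis moves it.
- hasp_hinge (a point): Middle of the hasp's hinge axis, on top of the box, 75 mm above the worktop; the axis runs along the box's y. Axes are those of the box.
- hasp_back (a point): Point on the outer (back) face of the leaf, the face that looks up when closed, on its middle line 30 mm from the hinge axis; it turns with the leaf (its z is the outward normal of that face). When closed it is 76.5 mm above the worktop. The place to push; the staple stands 30 mm beyond it.
- staple_top (a point): Top of the staple, a fixed loop of 6 mm steel rod 30 mm wide (along the box's y), standing on the box's top 60 mm in front of the hasp's hinge axis (box -x); its top is 96 mm above the worktop. Axes are those of the box.
- cradle: Grey plastic cradle fixed to the worktop, 110 (x) x 104 (y) mm base plate 4 mm thick; origin at the centre of its underside. The padlock lies in it on a 20 mm pedestal (40 mm wide), held lengthways by a front wall (14 mm up the padlock's side) and a rear lip (6 mm up) and by corner stubs at its ends; the middle 50 mm of the padlock's long sides is free for fingers.
- lock_center (a point): Centre of the body of the loose padlock (half-way up). Aluminium body 62 (its x) x 60 (its y) x 28 mm thick, about 0.37 kg in all, lying on its back with the dial up and the shackle pointing along its +x, away from the robot; in the cradle this point is 38 mm above the worktop. Grip it across y, 60 mm wide. Axes: z up out of the dial face, x towards the shackle.
- dial_grip (a point): Point on the dial's axis at grip height in its grip bar, 34 mm above lock_center. The dial is a black disc 44 mm across and 7.5 mm high with an upright grip bar on it, 34 long x 12 wide x 20 mm high (its top 8 mm above this point). x is the direction of the pointer (pointed nose and white line at one end of the bar), along the bar; z is up.
- dial (a joint): Dial angle (rad), counted counter-clockwise seen from above from the index: 0 = pointer at the raised rib on the padlock's face beside the shackle, the one position that frees the shackle. It has spring detents every 0.524 rad (12 a turn, about 0.05 N m) and starts 2 or 3 clicks counter-clockwise of the index, so it is turned clockwise. Range -0.6 to 3.4; it does not turn by itself.
- shackle (a joint): How far the shackle is pulled out of the padlock (m): 0 = locked in, 0.018 = fully out (end stop). Blocked unless the dial is within about 0.15 rad of 0; then about 2 N pulls it, and it stays where it is left.
- shackle_crown (a point): Middle of the shackle's crown, a straight 22 mm stretch of 8 mm round steel bar across the padlock (along its y), 80 mm from lock_center along the padlock's +x while locked. Same height as lock_center. Pinch it along the padlock's x, or hook it from inside, and pull along +x.
- shackle_loop (a point): Middle of the shackle's loop, 26 mm inside the crown and 54 mm from lock_center while locked (72 mm when out). The opening is 38 mm wide (y) and 45 mm long (x) while locked. It moves with the shackle.
- petri: Flat round lidded dish, 57 mm across, 15 mm high, loose; bystander. Origin at the centre of its underside.
- beaker: Small clear beaker, 53 mm across, 69 mm high, loose; bystander. Origin at the centre of its underside.
- tape: Roll of tan tape lying flat, 98 mm across, 25 mm high, loose; bystander. Origin at the centre of its underside.
Mind the look-alikes: they are no part of the job. Several things have the shape of the lock_box; the one meant has the colours described above. What is shaped like the part that bears lock_center but yellow is not meant.

How it is judged:
On the way, in this order (a step that is already met when the one before it is completed fails the run):
1. the hasp lies flat over the staple (value of joint hasp below 0.08 rad), for 0.2 s.
2. the dial stands at its index, the shackle still in (value of joint dial between -0.2 and 0.2 rad and value of joint shackle below 0.004 m), for 0.2 s.
3. the shackle is pulled out (value of joint shackle above 0.014 m), for 0.2 s.
At the end, for the whole second after the job is handed in: Hasp flat (under 0.08 rad), dial within 0.3 rad of its index, shackle out over 13 mm; padlock held still by the gripper alone, dial up within 0.3 rad, off box and cradle, its loop middle within 20 mm horizontally of the staple and 22 to 100 mm above its top. Bystanders in place (25 mm) (value of joint hasp below 0.08 rad and value of joint dial between -0.3 and 0.3 rad and value of joint shackle above 0.013 m and horizontal distance between shackle_loop and staple_top below 0.02 m and z of shackle_loop in the frame of staple_top between 0.022 and 0.1 m and angle between lock_center's own z axis and vertical below 0.3 rad and contact force between the fingers and lock above 2 N and contact force between lock and lock_box below 0.1 N and contact force between lock and cradle below 0.1 N and linear speed of lock below 0.03 m/s); the arm keeps its last pose, push and grip.
It fails at once if a bystander (dish, beaker or tape roll) is pushed out of place by more than 25 mm (distance of any of petri, beaker, tape from where it was at the start of the episode above 0.025 m).
It also fails if it takes over 72 s, if anything falls off the work surface, if the arm or the gripper's body presses on something with over 40 N, if the wrist force passes 120 N, or if a joint passes its speed limit or range.

ROBOT

A 6-joint arm with a two-finger parallel gripper is mounted at the origin on a cart in front of the work surface, level with it; the furniture and walls round the work are solid. World frame = base frame: x ahead of the robot, y to its left, z up, the work surface at z = 0. Lengths are in m, angles in rad, forces in N, time in s.
With the tool pointing down it reaches from about 0.275 to 0.775 m from the base axis. Payload 14.6 kg.
Tool frame: the origin (TCP) lies at the centre of the arm's flange, where the gripper is bolted on; the fingertips stand 173 mm ahead of it and the grasp point (between the pads) lies arm.tcp_to_grasp ahead of it (arm.tcp_to_grasp is the distance from the TCP to the grasp point, in m); y points along the fingers, z is the direction in which the jaws open and shut, and the axes are right-handed (so a half turn about y gives the same grasp; the last joint's range is limited). The gripper opens to 85 mm and grips with 20 to 120 N. Pads are 22 mm wide; open, the fingers measure 114 mm over their backs; the gripper's body (76 mm by 85 mm) begins 54 mm behind the grasp point. The pads swing forward as they close: fully open they stand 13 mm farther back than shut.
Start: joints at [-0.155, 0.263, -0.048, 1.259, 0, 1.415], TCP at [0.525, -0, 0.405] pointing down, gripper open.
Joint ranges: [-2.65, 2.65], [-0.89, 1.7], [-1.18, 1.37], [-2.13, 2.11], [-1.35, 1.29], [-3.14, 3.14]. Speed limits (rad/s): [1.89, 1.89, 2.57, 2.79, 3.14, 3.14].

INTERFACE

Orientations are given as a unit quaternion [w, x, y, z].
In Python, from station import arm gives the robot as it stands.
- The arm moves only by the tool apply_moves, never from a script. Its argument "rows" is a list of rows, each a list of 6 numbers: the shift along the tool's x, y, z in m, then the turn, a rotation vector about the tool's x, y, z in degrees. In form: [[tx, ty, tz, wx, wy, wz], ...]. A call has 1 to 8 rows; each row is the pose to reach, as a shift and turn from the pose commanded when the call began, along the tool's axes at that moment; what a row does not reach only later rows make up. A row lasts 1/8 s, in which the tool goes at most 62.5 mm and 10.7 degrees, less where a joint would pass 70% of its speed; a pose out of reach is approached as far as the arm can. A call with a gripper value outside its range is refused whole. "fingers" is the finger opening in m, from 0 to 0.0854, set as the call begins (left out, the last holds). The fingers move at their own pace and stop on an object; "newtons" is the grip in N (left out, the last holds). Time passes only in rows, so rows that repeat a pose let the fingers close. It gives the time, the measured TCP pose, the force and the opening at its end, in the units of the state.
- arm.get_state(): the state, without advancing time (a new reading comes with each control period).
- arm.get_image(name): name is "scene" or "side" or "wrist"; returns the picture (480x640x3 uint8, blue, green, red); there is no depth.
- arm.get_calibration(name): a dict with "fovy" (degrees; the focal length in pixels is half the picture's height over the tangent of half this angle, whatever the lens; pixels are square), "cx", "cy" (the principal point, pixels), "rvec" (rotation vector, rad) and "tvec" (3), from world to camera coordinates, as OpenCV has them; the wrist camera has in their place "mount" (4x4, takes a point from camera to tool coordinates, whose origin is the TCP and whose axes are the tool frame's). Camera axes: x right, y down, z forward; pixel columns grow to the right and rows downward; lengths in m; the calibration is good to about 2 mm. A picture is of the moment at which its call begins: read the wrist's pose just before it. get_calibration takes no time and is no camera call.
- arm.job_done(): hands the job in, once; it reports no verdict.
Trained networks look in the newest picture that a camera, given by its name, has taken for a name from the list of things; names that differ only in an ending like _2 or _b are one class to them, and where a whole thing is asked for, a point or a joint stands for the part that bears it (a point fixed in the world has none). Each returns a list of dicts, best first, with "score" (0 to 1); they miss things now and then, are a little off and sometimes report something else, mostly with a low value. They report only what shows in the picture. A call takes as long as a camera call. They do not tell look-alikes from the thing itself.
- arm.find_in(camera, query): "extent" ([left, top, right, bottom] in pixels, round what is visible of it).
The state is a dict: "clock": time; "joint_pos": joint angles; "dq": joint speeds; "joint_efforts": joint torques, N m; "eef_pos": TCP position; "eef_rot": TCP orientation; "wrist_force": force on the tool from outside, world axes, zero at the start; "torque": the same for the moment, N m; "width": finger opening in m.
Only numpy, scipy, OpenCV 4.12 (cv2) and the standard library are available. Lean on these libraries where they do the work, as an engineer would, in place of code of your own. Each camera call takes 0.05 s, during which the arm holds its last target.

## Working session

There is one attempt and no reset: what is moved stays moved. The work goes in short steps, Python scripts to look and compute and a tool call to move; the robot and the scene stay as the last step left them, time stands still between calls to the robot, and variables do not carry over. Pictures are saved under pics/ and viewed, and the job is handed in when it is done.

Besides the shell and the picture viewer there is one more tool, called after "Request:" by a JSON object that holds its "op" and its "data". apply_moves: Moves the arm, as the interface text tells. Its arguments: {"type":"object","properties":{"rows":{"type":"array","items":{"type":"array","items":{"type":"number"}}},"fingers":{"type":"number"},"newtons":{"type":"number"}},"required":["rows"]}

```bash
ls; mkdir -p pics
python3 - <<'E'
from station import arm
import cv2
print(arm.get_state()); print(arm.tcp_to_grasp)
for n in ["scene","side","wrist"]:
    im=arm.get_image(n); cv2.imwrite(f"pics/{n}0.png",im)
    print(n,arm.get_calibration(n))
    for q in ["lock_box","lock_center","cradle","hasp","petri","beaker","tape","dial","shackle","staple_top"]:
        try:
            r=arm.find_in(n,q) if q in("lock_box","lock_center","cradle") and n!="wrist" else None
            if r: print(n,q,r)
        except Exception as e: print(n,q,e)
print(arm.get_state()["clock"])
E
```

```text
pics
{'clock': 0.0, 'joint_pos': array([-1.55262312e-01,  2.63528967e-01, -4.89401751e-02,  1.25937378e+00,
       -3.65098784e-05,  1.41548620e+00]), 'dq': array([-0.00016331,  0.00021452,  0.00038954,  0.00161072, -0.00116265,
        0.00161616]), 'joint_efforts': array([ 6.28219332e-04, -6.37613010e+01,  3.84567368e+01,  1.37825581e-02,
        8.02127857e-07, -5.80562346e-05]), 'eef_pos': array([5.24913439e-01, 2.39692567e-05, 4.04220671e-01]), 'eef_rot': array([ 0.49978343, -0.50024035,  0.50027934, -0.49969661]), 'wrist_force': array([0.10059225, 0.54460658, 0.95402878]), 'torque': array([-0.0109202 ,  0.03316819, -0.03141349]), 'width': 0.08594944034503273}
0.1547
scene {'fovy': 43.4047356857704, 'cx': 317.7654403548751, 'cy': 234.20682589321763, 'rvec': array([ 2.21293711, -0.83285129,  0.3536068 ]), 'tvec': array([-0.26749804,  0.40614301,  1.22374424])}
scene lock_box [{'extent': [189.4, 155.5, 220.9, 209.9], 'score': 0.96}, {'extent': [275.8, 199.4, 358.6, 277.9], 'score': 0.58}]
scene lock_center [{'extent': [381.3, 381.9, 436.7, 430.7], 'score': 0.81}, {'extent': [405.0
[... 489 characters left out ...]
{'extent': [224.7, 360.4, 330.4, 476.4], 'score': 0.76}]
side lock_center [{'extent': [420.2, 173.6, 444.6, 198.7], 'score': 0.77}, {'extent': [362.0, 168.7, 389.4, 192.4], 'score': 0.69}]
side cradle [{'extent': [356.1, 179.0, 401.7, 205.7], 'score': 0.93}]
wrist {'fovy': 70.38087606320872, 'cx': 320.00135169570666, 'cy': 236.37030329949124, 'mount': array([[-1.03039022e-03,  9.61713102e-01,  2.74056287e-01,
        -6.86935648e-02],
       [-1.01896325e-03, -2.74057300e-01,  9.61712825e-01,
         3.02767836e-02],
       [ 9.99998950e-01,  7.11686204e-04,  1.26233626e-03,
         6.04519129e-04],
       [ 0.00000000e+00,  0.00000000e+00,  0.00000000e+00,
         1.00000000e+00]])}
0.45
```

View pics/scene0.png

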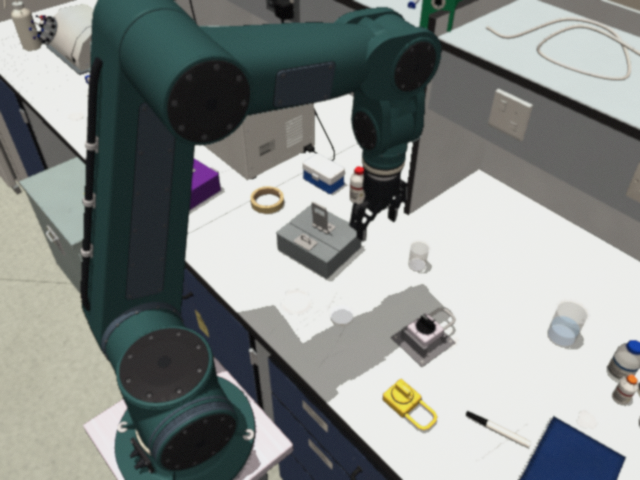

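View pics/side0.png

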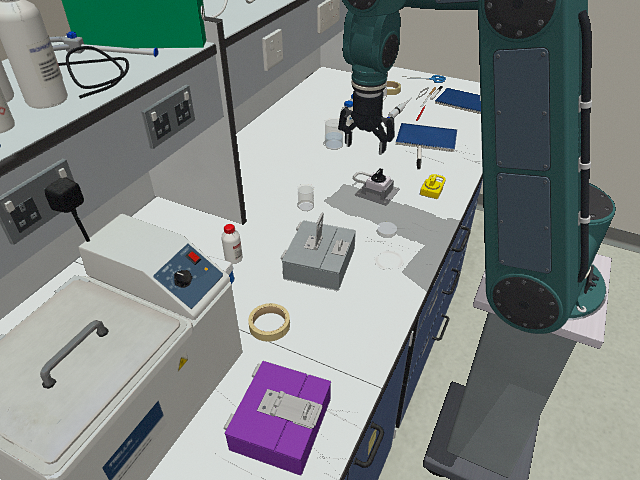

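View pics/wrist0.png

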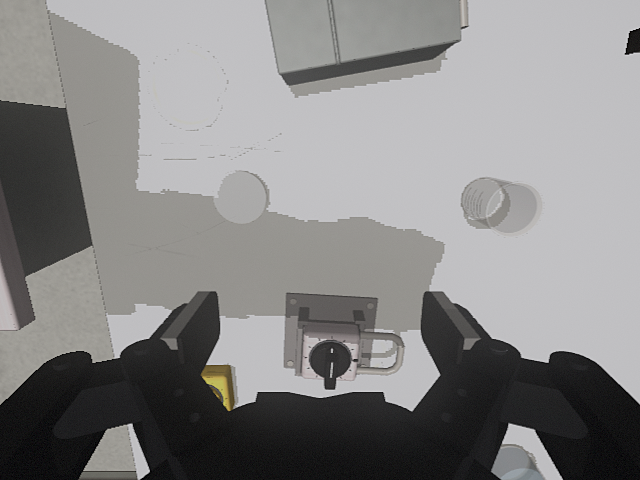

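```bash
cat > h.py <<'E'
from station import arm
import numpy as np, cv2
from scipy.spatial.transform import Rotation as Ro
def Rq(q): return Ro.from_quat([q[1],q[2],q[3],q[0]]).as_matrix()
def cam(n,st=None):
    c=arm.get_calibration(n); f=240/np.tan(np.radians(c["fovy"]/2))
    K=np.array([[f,0,c["cx"]],[0,f,c["cy"]],[0,0,1]])
    if n=="wrist":
        st=st or arm.get_state()
        T=np.eye(4);T[:3,:3]=Rq(st["eef_rot"]);T[:3,3]=st["eef_pos"]
        M=T@c["mount"]; R=M[:3,:3].T; t=-R@M[:3,3]
    else:
        R=cv2.Rodrigues(c["rvec"])[0]; t=np.array(c["tvec"])
    return K,R,t
def ray(C,px):
    K,R,t=C; d=R.T@np.linalg.inv(K)@np.array([px[0],px[1],1.]); o=-R.T@t
    return o,d/np.linalg.norm(d)
def onz(C,px,z):
    o,d=ray(C,px); return o+d*(z-o[2])/d[2]
def proj(C,p):
    K,R,t=C; q=K@(R@np.asarray(p,float)+t); return q[:2]/q[2]
def tri(L):
    A=np.zeros((3,3));b=np.zeros(3)
    for C,px in L:
        o,d=ray(C,px);P=np.eye(3)-np.outer(d,d);A+=P;b+=P@o
    p=np.linalg.solve(A,b)
    return p,[np.linalg.norm((np.eye(3)-np.outer(ray(C,px)[1],ray(C,px)[1]))@(p-ray(C,px)[0])) for C,px in L]
def snap(n,name):
    st=arm.get_state(); im=arm.get_image(n); cv2.imwrite(f"pics/{name}.png",im); 
    import pickle; pickle.dump(cam(n,st),open(f"pics/{name}.pkl","wb"))
    return im
def ld(name):
    import pickle; return pickle.load(open(f"pics/{name}.pkl","rb"))
E
python3 - <<'E'
from h import *
import pickle
for n in ["scene","side","wrist"]: pickle.dump(cam(n),open(f"pics/{n}0.pkl","wb"))
np.set_printoptions(precision=4,suppress=True)
C=cam("wrist");S=cam("scene");D=cam("side")
print("dial",onz(C,(330,360),.068), "bodyL",onz(C,(301,322),.052),onz(C,(359,322),.052),onz(C,(357,380),.052))
print("crown",onz(C,(400,352),.038))
print("box near bottom corner(wrist)",onz(C,(281,74),.07),onz(C,(461,43),.07))
print("petri",onz(C,(241,197),.015),"beaker",onz(C,(485,203),.069))
for nm,px in [("front",(277,238)),("near",(321,262)),("right",(360,241)),("far",(319,205))]: print(nm,onz(S,px,.07))
print("hasp top tri",tri([(S,(320,207)),(D,(322,213))]))
print("tape",onz(S,(267,200),.012), "petri",onz(S,(342,317),.015),"beaker",onz(S,(419,246),.069))
for c,n in ((S,"s"),(D,"d")):
  im=cv2.imread("pics/scene0.png" if n=="s" else "pics/side0.png")
  a,b,w,h_=(265,190,110,100) if n=="s" else (270,200,100,100)
  cv2.imwrite(f"pics/z{n}.png",cv2.resize(im[b:b+h_,a:a+w],None,fx=6,fy=6,interpolation=cv2.INTER_CUBIC))
E
```

```text
dial [ 0.5365 -0.1528  0.068 ] bodyL [ 0.5059 -0.1176  0.052 ] [ 0.5675 -0.1176  0.052 ] [ 0.5676 -0.1903  0.052 ]
crown [ 0.6172 -0.1639  0.038 ]
box near bottom corner(wrist) [0.4939 0.1202 0.07  ] [0.6387 0.143  0.07  ]
petri [0.442  0.0097 0.015 ] beaker [0.6757 0.0133 0.069 ]
front [0.4521 0.2673 0.07  ]
near [0.4806 0.1305 0.07  ]
right [0.6033 0.1202 0.07  ]
far [0.6167 0.2926 0.07  ]
hasp top tri (array([0.5476, 0.2077, 0.1617]), [np.float64(0.002757358050253071), np.float64(0.0027573580502530657)])
tape [0.5628 0.4573 0.012 ] petri [0.4343 0.0031 0.015 ] beaker [0.7029 0.0102 0.069 ]
```

View pics/zs.png

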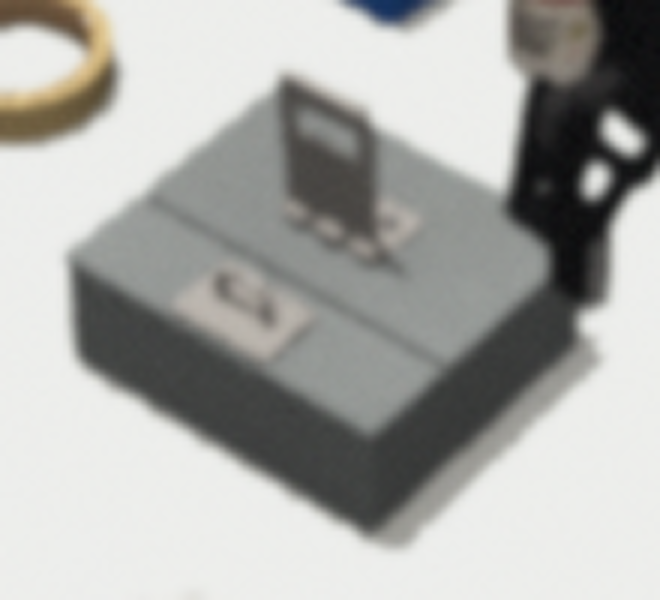

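View pics/zd.png

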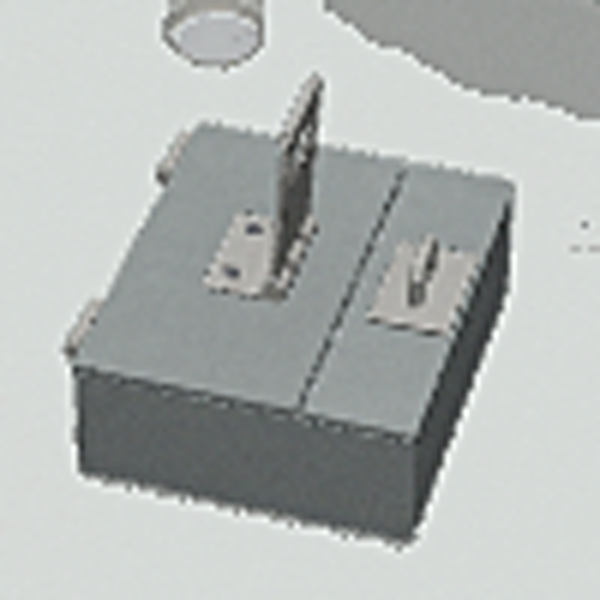

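Request:
{"op": "apply_moves", "data": {"rows": [[-0.05,0,0,0,0,0],[-0.1,0,0,0,0,0],[-0.15,0,0,0,0,0],[-0.18,0,0.01,0,0,0],[-0.19,0,0.01,0,0,0],[-0.19,0,0.01,0,0,0]], "fingers": 0, "newtons": 40}}

```text
clock: 1.2
eef_pos: [0.5348, 0.19, 0.4046]
eef_rot: [-0.5, 0.5, -0.5, 0.5]
wrist_force: [-0.4, -0.1, -1.3]
width: 0.0
```

Run:
```python
from h import *
print(arm.get_state()["clock"])
snap("wrist","w1")
for q in ["lock_box","hasp_back","staple_top","hasp_hinge"]: print(q,arm.find_in("wrist",q))
```

```text
1.2
lock_box [{'extent': [233.7, 72.4, 435.8, 289.6], 'score': 0.58}]
hasp_back [{'extent': [333.1, 161.0, 352.8, 243.4], 'score': 0.64}]
staple_top [{'extent': [233.7, 75.6, 432.7, 288.1], 'score': 0.63}]
hasp_hinge [{'extent': [234.7, 72.7, 435.9, 288.5], 'score': 0.76}]
```

View pics/w1.png

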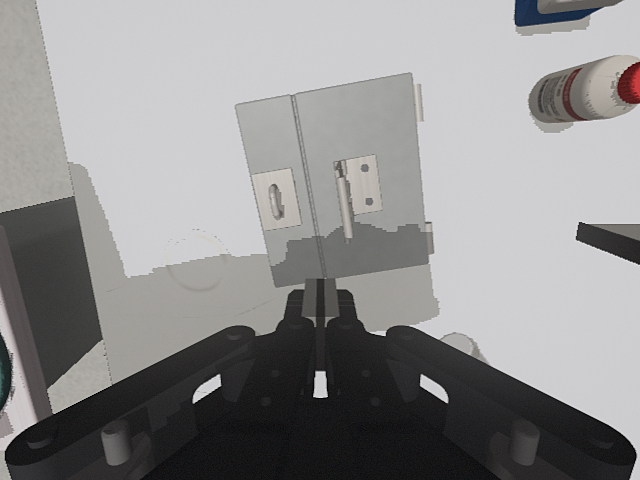

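Run:
```python
from h import *
im=cv2.imread("pics/w1.png"); cv2.imwrite("pics/w1z.png",cv2.resize(im[60:300,220:450],None,fx=2.5,fy=2.5,interpolation=cv2.INTER_CUBIC))
C=ld("w1")
for px in [(236,104),(411,73),(429,263),(274,287)]: print(onz(C,px,.07).round(4))
```

```text
[0.4652 0.2869 0.07  ]
[0.6099 0.3109 0.07  ]
[0.6394 0.1457 0.07  ]
[0.4911 0.1207 0.07  ]
```

View pics/w1z.png

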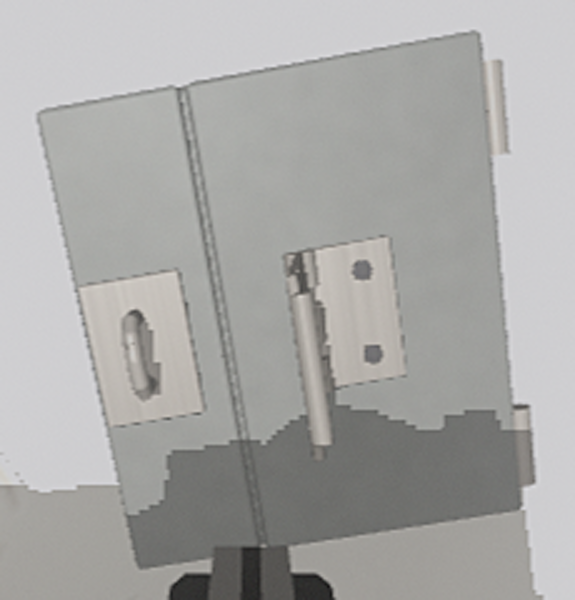

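Run:
```python
from h import *
from scipy.optimize import least_squares
np.set_printoptions(precision=4,suppress=True)
C=ld("w1"); C0=ld("wrist0")
loc=np.array([[-.075,.085],[.075,.085],[.075,-.085],[-.075,-.085],[-.075,-.085],[.075,-.085]])
obs=[(C,(236,104)),(C,(411,73)),(C,(429,264)),(C,(274.5,287)),(C0,(281,74)),(C0,(461,43))]
def f(p):
    c,s=np.cos(p[2]),np.sin(p[2]); r=[]
    for l,(K,px) in zip(loc,obs):
        w=[p[0]+c*l[0]-s*l[1],p[1]+s*l[0]+c*l[1],.07]; r+=list(proj(K,w)-px)
    return r
s=least_squares(f,[.55,.216,.17]); print(s.x,np.degrees(s.x[2]),s.fun)
x,y,th=s.x; ex=np.array([np.cos(th),np.sin(th)]); ey=np.array([-ex[1],ex[0]])
st=onz(C,(276,201),.096); d=st[:2]-[x,y]; print("staple",st,"in box",d@ex,d@ey)
h=st[:2]+.06*ex; print("hinge",h)
for a in (1.2,1.3,1.35,1.4,1.45,1.5,1.57):
  t=[]
  for yy in (.025,-.025):
    p=np.r_[h-ex*.082*np.cos(a)+ey*yy,.075+.082*np.sin(a)]; t.append(proj(C,p))
  print(a,np.ravel(t))
D=ld("side0");S=ld("scene0")
for a in (1.2,1.3,1.35,1.4,1.45,1.5,1.57):
  print(a,[(proj(D,np.r_[h-ex*.082*np.cos(a)+ey*yy,.075+.082*np.sin(a)])) for yy in (.025,-.025)],[(proj(S,np.r_[h-ex*.082*np.cos(a)+ey*yy,.075+.082*np.sin(a)])) for yy in (.025,-.025)])
print(proj(D,np.r_[st]),proj(S,st))
```

```text
[0.5518 0.2154 0.1644] 9.418490216729483 [-1.6033 -0.1007  2.4795 -0.8645  0.1287  0.8076  0.1546  1.3205 -2.6022
  1.1225  1.4138 -1.1294]
staple [0.4993 0.2096 0.096 ] in box -0.05274768544335452 0.002838195000632285
hinge [0.5585 0.2194]
1.2 [303.7917 170.5829 316.5607 243.6645]
1.3 [315.6337 168.9329 327.8634 243.0084]
1.35 [321.8045 168.0312 333.7302 242.5263]
1.4 [328.1034 167.0832 339.7048 241.9425]
1.45 [334.4993 166.0934 345.7584 241.2586]
1.5 [340.9599 165.0665 351.8612 240.4771]
1.57 [350.0494 163.5762 360.429  239.2254]
1.2 [array([325.3255, 226.6855]), array([331.0339, 214.6788])] [array([305.5354, 206.9262]), array([321.1542, 215.4816])]
1.3 [array([322.2811, 225.2791]), array([328.0753, 213.3128])] [array([307.5377, 204.5467]), array([323.1607, 213.0506])]
1.35 [array([320.7252, 224.6632]), array([326.5623, 212.7166])] [array([308.5602, 203.4317]), array([324.1829, 211.9096])]
1.4 [array([319.1526, 224.1079]), array([325.0324, 212.1806])] [array([309.5929, 202.3706]), array([325.2138, 210.8224])]
1.45 [array([317.5679, 223.6146]), array([323.4901, 211.7061])] [array([310.633 , 201.3662]), array([326.2504, 209.7919])]
1.5 [array([315.9754, 223.1848]), array([321.9397, 211.2945])] [array([311.6775, 200.421 ]), array([327.2899, 208.8209])]
1.57 [array([313.7417, 222.6917]), array([319.7638, 210.8257])] [array([313.1415, 199.202 ]), array([328.7445, 207.5659])]
[339.5118 239.8864] [305.6839 233.9723]
```

Request:
{"op": "apply_moves", "data": {"rows": [[-0.017,0.02,0.03,0,-4.7,0],[-0.034,0.05,0.053,0,-9.4,0],[-0.034,0.09,0.053,0,-9.4,0],[-0.034,0.102,0.053,0,-9.4,0],[-0.034,0.102,0.053,0,-9.4,0]]}}

```text
clock: 2.08
eef_pos: [0.5879, 0.2235, 0.303]
eef_rot: [-0.539, 0.539, -0.458, 0.457]
wrist_force: [0.9, -0.3, 0.3]
width: 0.0003
```

Run:
```python
from h import *
snap("wrist","w2"); im=snap("scene","s2"); d=snap("side","d2")
cv2.imwrite("pics/d2z.png",np.hstack([cv2.resize(d[180:300,270:390],None,fx=3.3,fy=3.3,interpolation=cv2.INTER_CUBIC),cv2.resize(im[160:280,265:385],None,fx=3.3,fy=3.3,interpolation=cv2.INTER_CUBIC)]))
print(arm.get_state()["eef_pos"],Rq(arm.get_state()["eef_rot"])[:,2])
```

```text
[0.58826687 0.2238474  0.30441642] [0.98662598 0.1629834  0.00236529]
```

View pics/d2z.png

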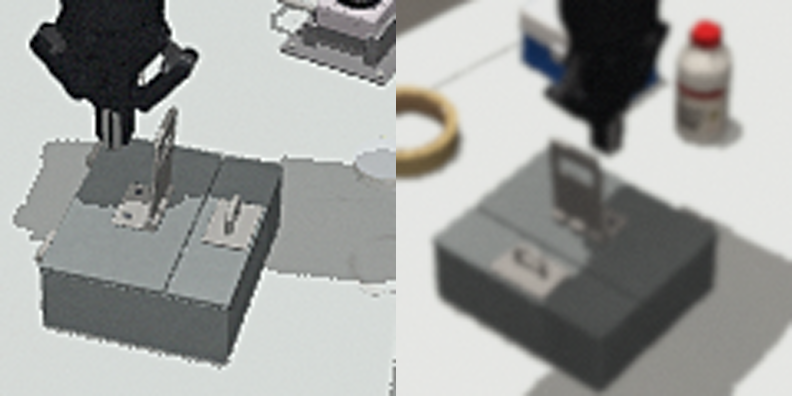

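View pics/w2.png

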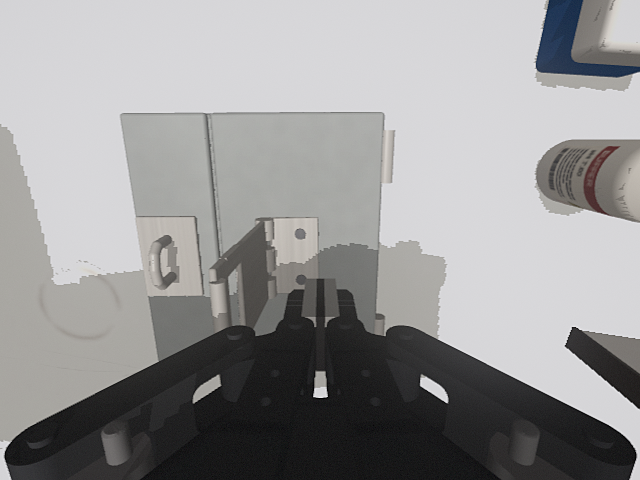

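Run:
```python
from h import *
np.set_printoptions(precision=4,suppress=True)
C=ld("w2"); th=.1644; ex=np.array([np.cos(th),np.sin(th)]); ey=np.array([-ex[1],ex[0]]);h=np.array([.5585,.2194])
for yy in (.025,-.025): print(proj(C,np.r_[h+ey*yy,.075]))
for px in [(158,262),(162,262)]:
  s=onz(C,px,.096); print("staple",s, s[:2]+.06*ex)
for px in [(153,240),(167,287)]: print(onz(C,px,.093))
# box corners in w2
for px in [(121,113),(383,112)]: print(onz(C,px,.07))
x,y=.5518,.2154
for l in [(-.075,.085),(.075,.085)]: print(np.array([x,y])+ex*l[0]+ey*l[1])
```

```text
[268.9376 214.4098]
[272.1842 291.6965]
staple [0.4997 0.2124 0.096 ] [0.5589 0.2223]
staple [0.5019 0.2128 0.096 ] [0.5611 0.2226]
[0.4953 0.2236 0.093 ]
[0.504  0.1966 0.093 ]
[0.4648 0.287  0.07  ]
[0.6097 0.3116 0.07  ]
[0.4639 0.287 ]
[0.6119 0.3115]
```

Request:
{"op": "apply_moves", "data": {"rows": [[0,0.002,-0.018,0,0,0],[0,0.003,-0.027,0,0,0],[0,0.003,-0.034,0,0,0],[0,0.007,-0.04,0,0,0],[0,0.011,-0.046,0,0,0],[0,0.016,-0.05,0,0,0],[0,0.021,-0.054,0,0,0],[0,0.021,-0.054,0,0,0]]}}

```text
clock: 3.22
eef_pos: [0.5344, 0.2151, 0.2812]
eef_rot: [-0.539, 0.54, -0.458, 0.457]
wrist_force: [0.3, 0.4, 0.6]
width: -0.0001
```

Run:
```python
from h import *
snap("wrist","w3"); 
print(arm.get_state()["eef_pos"],arm.get_state()["wrist_force"])
```

```text
[0.53462296 0.21515491 0.28138961] [0.60721606 0.61206928 0.49682071]
```

View pics/w3.png

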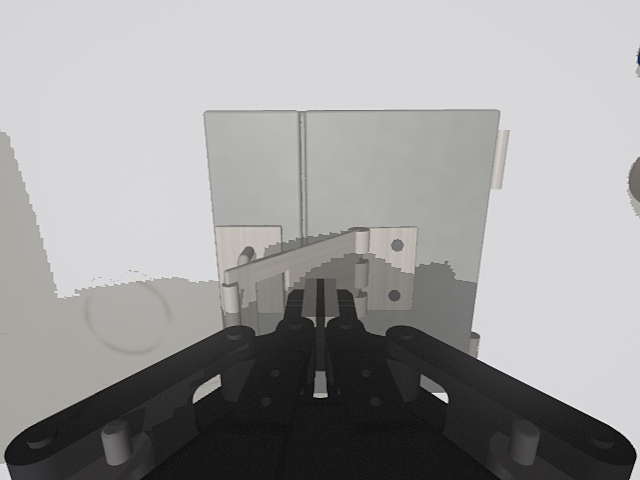

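Request:
{"op": "apply_moves", "data": {"rows": [[0,0.006,-0.003,0,0,0],[0,0.012,-0.005,0,0,0],[0,0.018,-0.005,0,0,0],[0,0.024,-0.005,0,0,0],[0,0.029,-0.005,0,0,0],[0,0.034,-0.005,0,0,0],[0,0.035,-0.005,0,0,0],[0,0.035,-0.005,0,0,0]]}}

```text
clock: 4.28
eef_pos: [0.5295, 0.2143, 0.2494]
eef_rot: [0.54, -0.539, 0.457, -0.458]
wrist_force: [-15.5, -4.0, 46.5]
width: -0.0
```

Run:
```python
from h import *
snap("wrist","w4"); d=snap("side","d4")
cv2.imwrite("pics/d4z.png",cv2.resize(d[180:300,270:390],None,fx=5,fy=5,interpolation=cv2.INTER_CUBIC))
print(arm.get_state()["eef_pos"],arm.get_state()["wrist_force"])
```

```text
[0.52952572 0.21434492 0.24937402] [-14.95922952  -4.22068173  45.66012511]
```

View pics/w4.png

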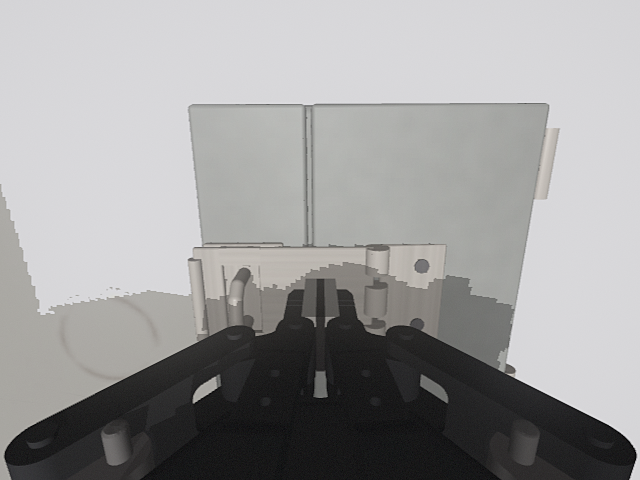

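View pics/d4z.png

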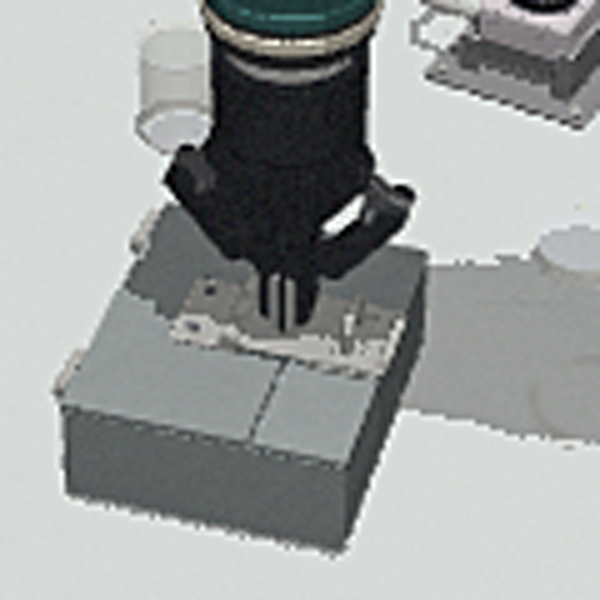

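Request:
{"op": "apply_moves", "data": {"rows": [[0,-0.05,0,0,0,0],[0.03,-0.1,-0.005,0,0,0],[0.08,-0.12,-0.013,0,2,0],[0.14,-0.12,-0.023,0,4,0],[0.2,-0.12,-0.033,0,6,0],[0.26,-0.12,-0.043,0,8,0],[0.32,-0.12,-0.053,0,9.4,0],[0.37,-0.12,-0.062,0,9.4,0]], "fingers": 0.085}}

```text
clock: 5.38
eef_pos: [0.5288, -0.1631, 0.3665]
eef_rot: [-0.5, 0.5, -0.5, 0.5]
wrist_force: [1.0, 0.6, -0.1]
width: 0.085
```

Request:
{"op": "apply_moves", "data": {"rows": [[0.01,0,0,0,0,0],[0.01,0,0,0,0,0]]}}

```text
clock: 5.62
eef_pos: [0.529, -0.171, 0.3664]
eef_rot: [0.5, -0.5, 0.5, -0.5]
wrist_force: [0.4, 0.0, 0.4]
width: 0.085
```

Run:
```python
from h import *
im=snap("wrist","w5")
cv2.imwrite("pics/w5z.png",cv2.resize(im[120:300,220:440],None,fx=3,fy=3,interpolation=cv2.INTER_CUBIC))
for q in ["cradle","lock_center","dial","shackle_crown"]: print(q,arm.find_in("wrist",q))
print(arm.get_state()["eef_pos"],arm.get_state()["wrist_force"])
```

```text
cradle [{'extent': [274.5, 143.8, 386.5, 257.5], 'score': 0.63}]
lock_center [{'extent': [291.4, 173.3, 427.3, 245.9], 'score': 0.82}, {'extent': [138.1, 246.0, 209.9, 325.2], 'score': 0.59}]
dial [{'extent': [150.0, 264.0, 196.1, 311.1], 'score': 0.64}, {'extent': [301.1, 183.9, 354.7, 242.3], 'score': 0.61}]
shackle_crown [{'extent': [273.2, 142.2, 388.1, 256.7], 'score': 0.41}]
[ 0.52916057 -0.16965919  0.36678756] [ 0.20141062  0.15229915 -0.50348141]
```

View pics/w5.png

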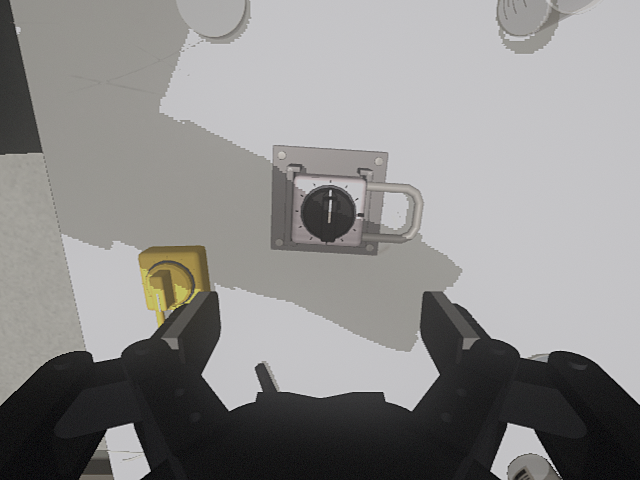

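View pics/w5z.png

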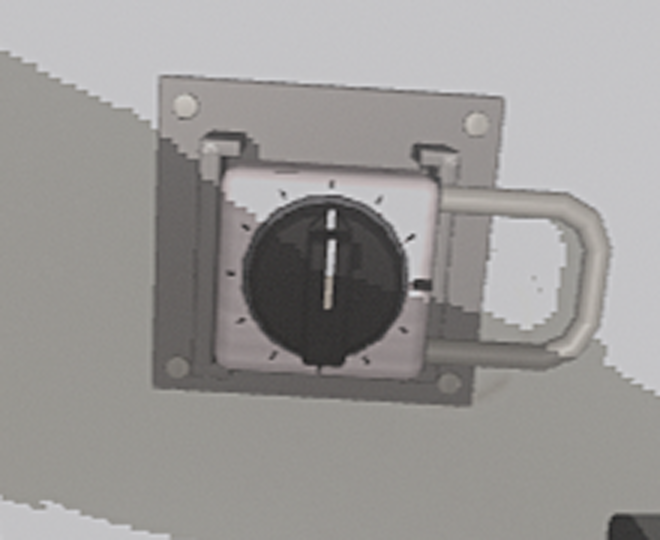

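Run:
```python
from h import *
from scipy.optimize import least_squares
np.set_printoptions(precision=4,suppress=True)
C=ld("w5")
Z=lambda a:(220+(a[0]+.5)/3-.5,120+(a[1]+.5)/3-.5)
def fit(loc,px,z):
  def f(p):
    c,s=np.cos(p[2]),np.sin(p[2]); r=[]
    for l,q in zip(loc,px): r+=list(proj(C,[p[0]+c*l[0]-s*l[1],p[1]+s*l[0]+c*l[1],z])-Z(q))
    return r
  s=least_squares(f,[.53,-.15,0]); print(s.x,np.degrees(s.x[2]),s.fun)
  return s.x
fit([(-.055,.052),(.055,.052),(.055,-.052),(-.055,-.052)],[(161,75),(504,97),(470,405),(153,387)],.004)
fit([(-.031,.030),(.031,.030),(.031,-.030),(-.031,-.030)],[(222,163),(440,170),(428,380),(216,370)],.052)
fit([(.084,.008),(.084,-.008)],[(611,225),(604,328)],.038)
print("dial disc c",onz(C,Z((325,280)),.0595),"pointer",onz(C,Z((332,210)),.08),onz(C,Z((327,308)),.08))
print("rib",onz(C,Z((423,285)),.053))
print("crown outer top",onz(C,Z((608,275)),.038),"inner",onz(C,Z((562,270)),.038))
```

```text
[ 0.5369 -0.1619 -0.0614] -3.517458138609078 [-0.8808 -0.4166  0.9278 -0.3762  0.5217  0.6442 -0.5634  0.4424]
[ 0.5371 -0.1607 -0.0379] -2.168859862814671 [-1.0913 -0.1742  1.2385  0.3577  0.0236 -0.4538 -0.1759  0.3322]
[ 0.5371 -0.1623 -0.0251] -1.437585444320353 [-0.2045  8.251   0.2071 -8.4927]
dial disc c [ 0.5365 -0.1609  0.0595] pointer [ 0.5377 -0.1387  0.08  ] [ 0.5366 -0.1639  0.08  ]
rib [ 0.5645 -0.1638  0.053 ]
crown outer top [ 0.6212 -0.164   0.038 ] inner [ 0.6074 -0.1625  0.038 ]
```

Request:
{"op": "apply_moves", "data": {"rows": [[-0.004,0.04,0.004,0,1.5,0],[-0.009,0.08,0.008,0,3,0],[-0.009,0.098,0.008,0,3,0],[-0.009,0.098,0.008,0,3,0]], "fingers": 0.035}}

```text
clock: 6.38
eef_pos: [0.5368, -0.1609, 0.2678]
eef_rot: [0.487, -0.487, 0.513, -0.512]
wrist_force: [0.1, 0.2, 0.8]
width: 0.0353
```

Run:
```python
from h import *
im=snap("wrist","w6"); s=arm.get_state(); print(s["eef_pos"],s["width"],s["joint_pos"])
```

```text
[ 0.53712611 -0.16123144  0.26890484] 0.035564711143245525 [-4.36926246e-01  3.98342849e-01 -2.26875824e-01  9.45996893e-01
  3.19137267e-05  1.18537968e+00]
```

View pics/w6.png

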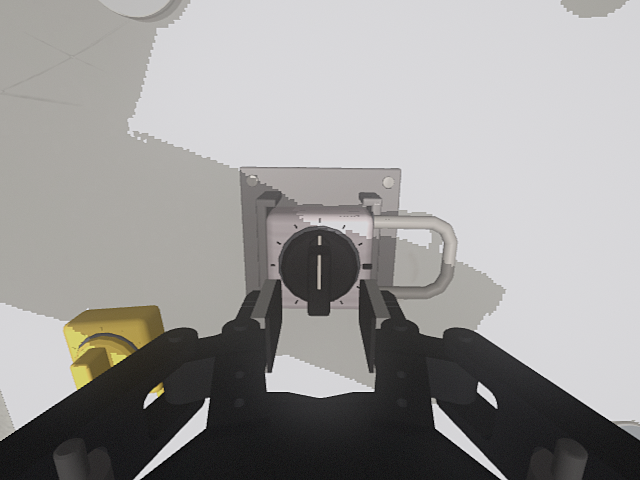

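Run:
```python
from h import *
C=ld("w6"); print(onz(C,(319.5,265.5),.0592),onz(C,(319.5,228),.0595),onz(C,(319.5,303),.0585)); print(proj(C,[.537,-.161,.0595]))
```

```text
[ 0.5370753  -0.15974279  0.0592    ] [ 0.53817395 -0.1380723   0.0595    ] [ 0.53588909 -0.1831222   0.0585    ]
[319.47796261 267.80675008]
```

Request:
{"op": "apply_moves", "data": {"rows": [[0,0.012,0,0,0,0],[0,0.024,0,0,0,0],[0,0.031,0,0,0,0],[0,0.031,0,0,0,0]]}}

```text
clock: 6.92
eef_pos: [0.5369, -0.1618, 0.2371]
eef_rot: [0.487, -0.487, 0.513, -0.513]
wrist_force: [0.3, -1.4, 0.2]
width: 0.0349
```

Request:
{"op": "apply_moves", "data": {"rows": [[0,0,0,0,0,0],[0,0,0,0,0,0],[0,0,0,0,0,0],[0,0,0,0,0,0]], "fingers": 0, "newtons": 30}}

```text
clock: 7.42
eef_pos: [0.537, -0.1618, 0.2378]
eef_rot: [0.487, -0.487, 0.513, -0.513]
wrist_force: [-2.9, -1.3, 0.8]
width: 0.0114
```

Request:
{"op": "apply_moves", "data": {"rows": [[0,0,0,0,8,0],[0,0,0,0,16,0],[0,0,0,0,24,0],[0,0,0,0,30,0],[0,0,0,0,38,0],[0,0,0,0,46,0],[0,0,0,0,54,0],[0,0,0,0,60,0]]}}

```text
clock: 8.43
eef_pos: [0.5366, -0.1617, 0.2377]
eef_rot: [0.163, -0.164, 0.688, -0.688]
wrist_force: [-5.5, 0.2, 3.4]
width: 0.0113
```

Request:
{"op": "apply_moves", "data": {"rows": [[0,0,0,0,8,0],[0,0,0,0,16,0],[0,0,0,0,24,0],[0,0,0,0,30,0],[0,0,0,0,30,0],[0,0,0,0,30,0]]}}

```text
clock: 9.18
eef_pos: [0.5365, -0.1616, 0.2376]
eef_rot: [-0.019, 0.018, 0.707, -0.707]
wrist_force: [-5.3, 0.9, 3.4]
width: 0.011
```

Run:
```python
from h import *
s=arm.get_state(); print(s["eef_pos"],s["width"],s["joint_pos"],s["wrist_force"],s["torque"],Rq(s["eef_rot"])[:,2])
```

```text
[ 0.53646951 -0.16159486  0.2376217 ] 0.011006482496716418 [-4.37934260e-01  4.25258673e-01 -2.77583911e-01  8.69496401e-01
 -3.98635002e-04  2.75613038e+00] [-5.33823266  0.91849468  3.35373932] [ 0.05910405  1.32805439 -0.05750441] [-5.24477722e-02 -9.98623646e-01 -2.10635542e-04]
```

Release, rise a little and look.

Request:
{"op": "apply_moves", "data": {"rows": [[0,0,0,0,0,0],[0,0,0,0,0,0],[0,-0.03,0,0,0,0],[0,-0.07,0,0,0,0],[0,-0.1,0,0,0,0],[0,-0.1,0,0,0,0]], "fingers": 0.04}}

```text
clock: 9.93
eef_pos: [0.5376, -0.162, 0.3398]
eef_rot: [0.017, -0.02, -0.706, 0.707]
wrist_force: [-0.7, -0.4, 0.5]
width: 0.0399
```

Run:
```python
from h import *
im=snap("wrist","w7"); s=arm.get_state(); print(s["eef_pos"],s["width"])
```

```text
[ 0.53733605 -0.16189861  0.33835007] 0.03962582549140929
```

View pics/w7.png

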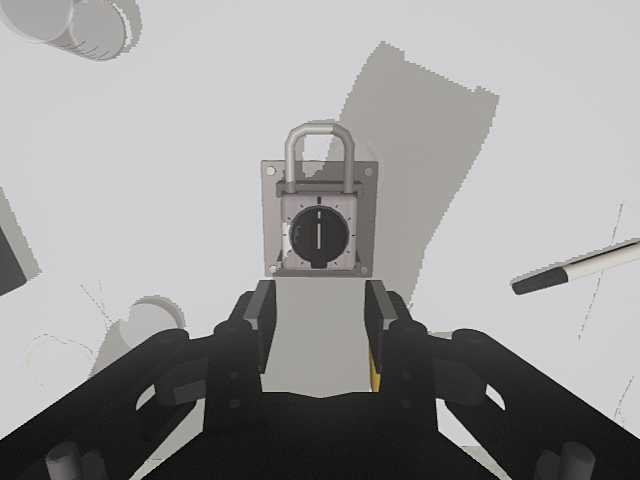

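Run:
```python
from h import *
C=ld("w7")
for px in [(320,123),(320,133),(296,165),(345,165),(319,199),(320,235)]: print(px,onz(C,px,.038).round(4),onz(C,px,.052).round(4))
c=np.array([.537,-.161])
for u in (31,55,76,84): print(u,proj(C,np.r_[c+u/1000*np.array([.9986,-.0524]),.038]))
```

```text
(320, 123) [ 0.621  -0.1676  0.038 ] [ 0.6203 -0.1676  0.052 ]
(320, 133) [ 0.6138 -0.1672  0.038 ] [ 0.6135 -0.1672  0.052 ]
(296, 165) [ 0.5908 -0.1472  0.038 ] [ 0.5917 -0.1482  0.052 ]
(345, 165) [ 0.5888 -0.1856  0.038 ] [ 0.5898 -0.1846  0.052 ]
(319, 199) [ 0.5631 -0.1638  0.038 ] [ 0.5654 -0.164   0.052 ]
(320, 235) [ 0.533  -0.1631  0.038 ] [ 0.5369 -0.1633  0.052 ]
31 [317.18920618 193.00912291]
55 [317.15398335 162.39388508]
76 [317.12172603 134.35623087]
84 [317.10906511 123.35152028]
```

Request:
{"op": "apply_moves", "data": {"rows": [[-0.03,0.01,0,0,0,0],[-0.055,0.04,0,0,0,0],[-0.055,0.08,0,0,0,0],[-0.055,0.09,0,0,0,0],[-0.055,0.09,0,0,0,0]], "fingers": 0}}

```text
clock: 10.6
eef_pos: [0.5917, -0.1647, 0.2475]
eef_rot: [-0.019, 0.018, 0.707, -0.707]
wrist_force: [-0.0, 0.6, 1.2]
width: 0.0001
```

Run:
```python
from h import *
im=snap("wrist","w8"); s=arm.get_state(); print(s["eef_pos"],s["width"])
d=snap("side","d8"); cv2.imwrite("pics/d8z.png",cv2.resize(d[110:230,320:440],None,fx=5,fy=5,interpolation=cv2.INTER_CUBIC))
```

```text
[ 0.59200528 -0.16477224  0.24847187] 0.00037720085748405214
```

View pics/w8.png

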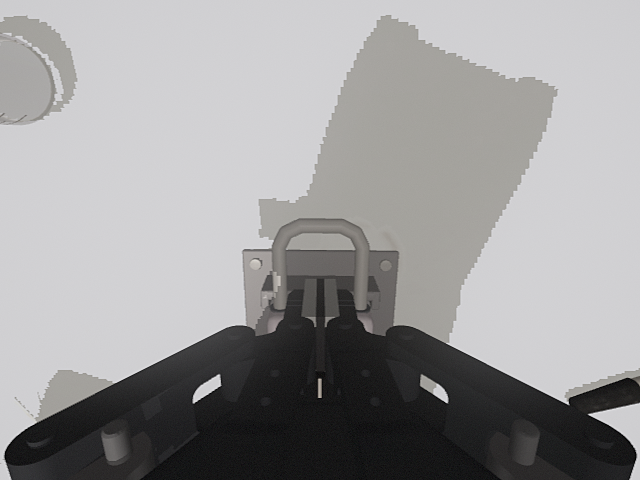

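View pics/d8z.png

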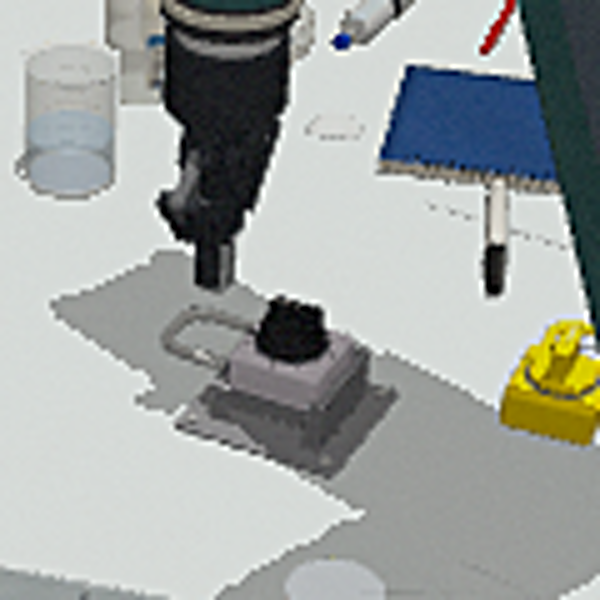

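Request:
{"op": "apply_moves", "data": {"rows": [[0,0.015,0,0,0,0],[0,0.03,0,0,0,0],[0,0.045,0,0,0,0],[0,0.051,0,0,0,0],[0,0.051,0,0,0,0]]}}

```text
clock: 11.32
eef_pos: [0.5919, -0.1646, 0.1962]
eef_rot: [-0.019, 0.018, 0.707, -0.707]
wrist_force: [-0.1, 0.2, 0.8]
width: 0.0004
```

Request:
{"op": "apply_moves", "data": {"rows": [[-0.004,0,0,0,0,0],[-0.008,0,0,0,0,0],[-0.011,0,0,0,0,0],[-0.014,0,0,0,0,0],[-0.017,0,0,0,0,0],[-0.02,0,0,0,0,0],[-0.02,0,0,0,0,0]]}}

```text
clock: 12.2
eef_pos: [0.6122, -0.1657, 0.1966]
eef_rot: [-0.018, 0.019, 0.707, -0.707]
wrist_force: [-0.3, 0.6, 0.6]
width: -0.0
```

Run:
```python
from h import *
im=snap("wrist","w9"); s=arm.get_state(); print(s["eef_pos"],s["wrist_force"])
d=snap("side","d9"); cv2.imwrite("pics/d9z.png",cv2.resize(d[110:230,320:440],None,fx=5,fy=5,interpolation=cv2.INTER_CUBIC))
```

```text
[ 0.61210335 -0.16570429  0.19663352] [0.08468065 0.08374755 0.62891517]
```

View pics/w9.png

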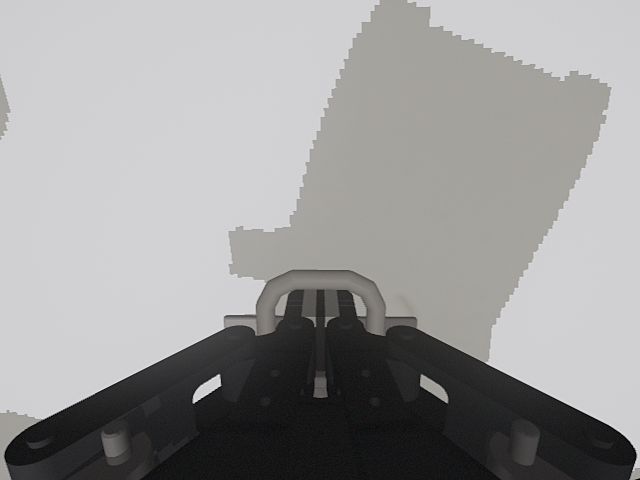

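View pics/d9z.png

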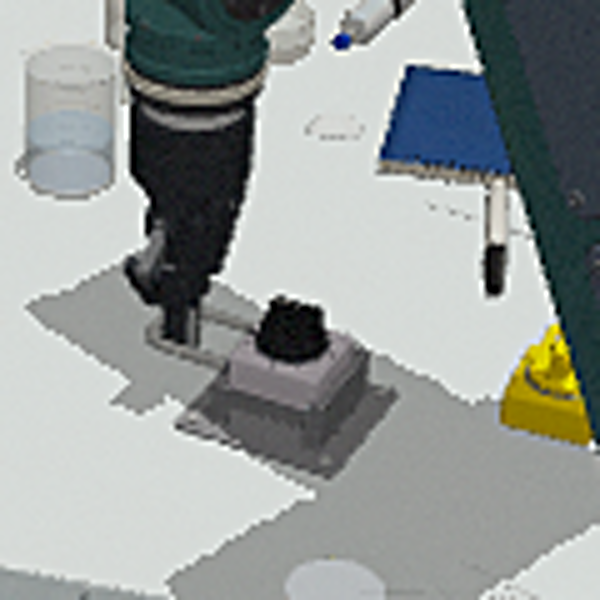

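Request:
{"op": "apply_moves", "data": {"rows": [[-0.003,0,0,0,0,0],[-0.006,0,0,0,0,0],[-0.007,0,0,0,0,0],[-0.007,0,0,0,0,0]]}}

```text
clock: 12.8
eef_pos: [0.6191, -0.1661, 0.1967]
eef_rot: [0.018, -0.019, -0.707, 0.707]
wrist_force: [-1.2, -0.2, -0.8]
width: 0.0004
```

Run:
```python
from h import *
im=snap("wrist","w10"); s=arm.get_state(); print(s["eef_pos"],s["wrist_force"])
C=ld("w10");cv2.imwrite("pics/w10z.png",cv2.resize(im[250:350,220:420],None,fx=4,fy=4,interpolation=cv2.INTER_CUBIC))
for v in (92,96,100,104): print(v,proj(C,np.r_[np.array([.537,-.162])+v/1000*np.array([.9986,-.0524]),.038]))
```

```text
[ 0.6190442  -0.16608877  0.19669039] [-0.11135373  0.18841136 -0.15276963]
92 [318.28023119 292.44953156]
96 [318.2782074  283.46845024]
100 [318.2761515 274.3448702]
104 [318.27406271 265.07537289]
```

View pics/w10z.png

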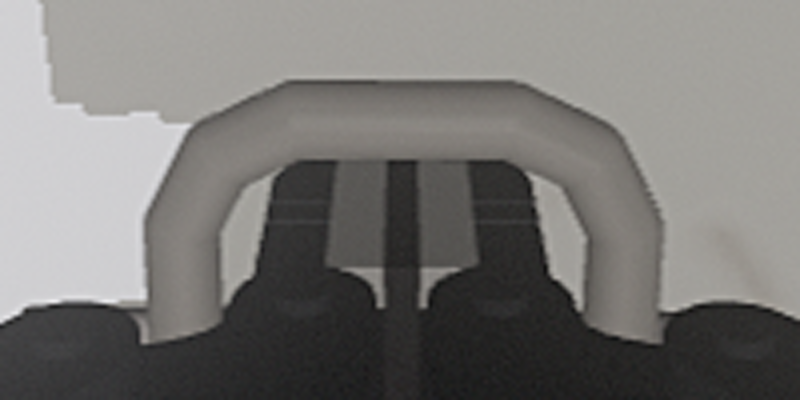

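Request:
{"op": "apply_moves", "data": {"rows": [[-0.001,0,0,0,0,0],[-0.002,0,0,0,0,0],[-0.002,0,0,0,0,0]]}}

```text
clock: 13.22
eef_pos: [0.6202, -0.1662, 0.1962]
eef_rot: [-0.02, 0.018, 0.707, -0.707]
wrist_force: [-7.4, -0.9, 0.1]
width: 0.0002
```

Request:
{"op": "apply_moves", "data": {"rows": [[-0.001,0,0,0,0,0],[-0.001,0,0,0,0,0]]}}

```text
clock: 13.48
eef_pos: [0.6206, -0.1661, 0.1959]
eef_rot: [-0.02, 0.017, 0.707, -0.707]
wrist_force: [-10.4, -0.6, -0.5]
width: -0.0003
```

Request:
{"op": "apply_moves", "data": {"rows": [[0.006,0,0,0,0,0],[0.008,0,0,0,0,0],[0.008,-0.03,0,0,0,0],[0.008,-0.07,0,0,0,0],[0.02,-0.1,0,0,0,0],[0.06,-0.12,0,0,0,0],[0.084,-0.12,0,0,0,0],[0.084,-0.12,0,0,0,0]]}}

```text
clock: 14.48
eef_pos: [0.5371, -0.1617, 0.3175]
eef_rot: [0.018, -0.019, -0.707, 0.707]
wrist_force: [0.4, -0.8, -0.4]
width: 0.0001
```

Run:
```python
from h import *
im=snap("wrist","w11"); s=arm.get_state(); print(s["eef_pos"],s["wrist_force"],Rq(s["eef_rot"])[:,2])
cv2.imwrite("pics/w11z.png",cv2.resize(im[80:280,220:420],None,fx=3,fy=3,interpolation=cv2.INTER_CUBIC))
```

```text
[ 0.53796032 -0.1618987   0.31722002] [0.57302239 0.28302339 0.34290782] [-5.27006062e-02 -9.98610302e-01  3.31456525e-04]
```

View pics/w11z.png

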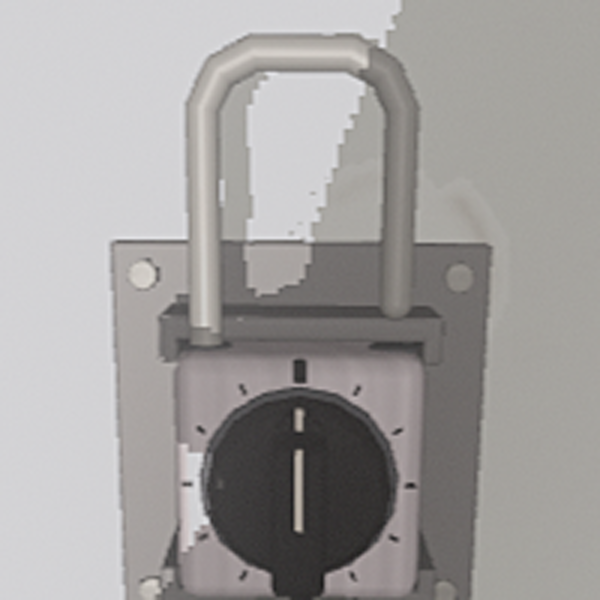

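Request:
{"op": "apply_moves", "data": {"rows": [[0,0,0,0,0,0],[0,0,0,0,0,0],[0,0.02,0,0,0,0],[0,0.05,0,0,0,0],[0,0.08,0,0,0,0],[0,0.1,0,0,0,0],[0,0.115,0,0,0,0],[0,0.115,0,0,0,0]], "fingers": 0.085}}

```text
clock: 15.52
eef_pos: [0.5381, -0.1617, 0.2009]
eef_rot: [-0.019, 0.018, 0.707, -0.707]
wrist_force: [0.2, 0.3, 0.2]
width: 0.0849
```

Request:
{"op": "apply_moves", "data": {"rows": [[0,0.006,0,0,0,0],[0,0.012,0,0,0,0],[0,0.012,0,0,0,0]]}}

```text
clock: 15.9
eef_pos: [0.538, -0.1618, 0.1895]
eef_rot: [-0.019, 0.018, 0.707, -0.707]
wrist_force: [0.7, -0.1, 0.1]
width: 0.0848
```

Run:
```python
from h import *
im=snap("wrist","w12"); s=arm.get_state(); print(s["eef_pos"],s["wrist_force"],s["width"])
d=snap("side","d12"); e=snap("scene","s12"); cv2.imwrite("pics/d12z.png",np.hstack([cv2.resize(d[110:230,320:440],None,fx=3.3,fy=3.3,interpolation=cv2.INTER_CUBIC),cv2.resize(e[270:390,365:485],None,fx=3.3,fy=3.3,interpolation=cv2.INTER_CUBIC)]))
```

```text
[ 0.5380416  -0.16185446  0.18971046] [-0.03286534 -0.0436478  -0.18236507] 0.08522949812778505
```

View pics/w12.png

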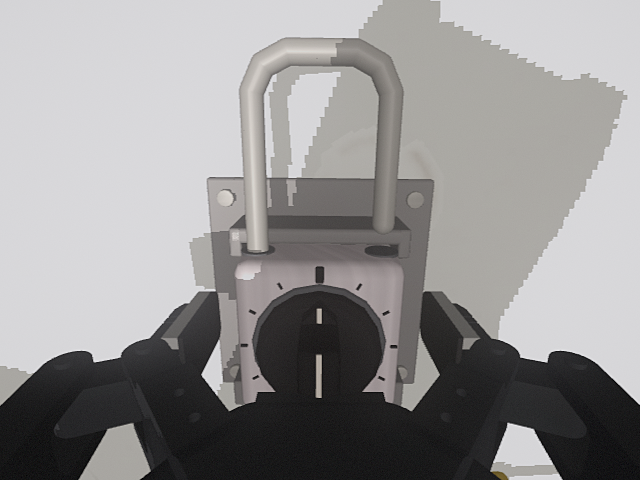

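View pics/d12z.png

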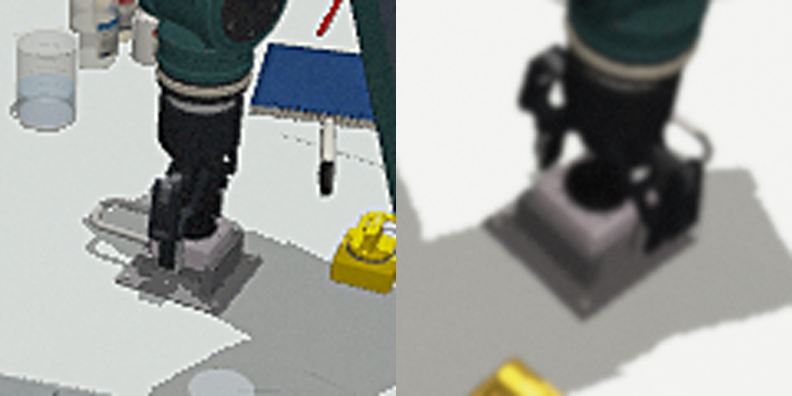

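Request:
{"op": "apply_moves", "data": {"rows": [[0,0,0,0,0,0],[0,0,0,0,0,0],[0,0,0,0,0,0],[0,0,0,0,0,0],[0,0,0,0,0,0]], "fingers": 0.04, "newtons": 90}}

```text
clock: 16.68
eef_pos: [0.5381, -0.1618, 0.1902]
eef_rot: [0.018, -0.019, -0.707, 0.707]
wrist_force: [-2.4, 0.5, 7.5]
width: 0.0588
```

Request:
{"op": "apply_moves", "data": {"rows": [[0,-0.003,0,0,0,0],[0,-0.008,0,0,0,0],[0,-0.016,0,0,0,0],[0,-0.03,0,0,0,0],[0,-0.05,0,0,0,0],[0,-0.08,0,0,0,0],[0,-0.11,0,0,0,0],[0,-0.11,0,0,0,0]]}}

```text
clock: 17.68
eef_pos: [0.5386, -0.1621, 0.3021]
eef_rot: [0.017, -0.02, -0.706, 0.707]
wrist_force: [0.3, -0.4, -4.8]
width: 0.0586
```

Run:
```python
from h import *
im=snap("wrist","w13"); s=arm.get_state(); print(s["eef_pos"],s["wrist_force"],s["torque"],s["width"],s["joint_pos"],Rq(s["eef_rot"]))
d=snap("side","d13"); e=snap("scene","s13"); cv2.imwrite("pics/d13z.png",np.hstack([cv2.resize(d[90:230,320:460],None,fx=2.8,fy=2.8,interpolation=cv2.INTER_CUBIC),cv2.resize(e[240:380,365:505],None,fx=2.8,fy=2.8,interpolation=cv2.INTER_CUBIC)]))
```

```text
[ 0.53816502 -0.16190618  0.30039602] [-0.49604347 -0.11940484 -4.86754163] [-0.00123639  0.0266556   0.00977151] 0.05893051043715996 [-4.37226130e-01  3.75741365e-01 -1.70521563e-01  1.02266180e+00
 -1.23738739e-05  2.75670781e+00] [[-9.98629045e-01  1.69029560e-03 -5.23180044e-02]
 [ 5.23167056e-02 -8.03696639e-04 -9.98630220e-01]
 [-1.73002807e-03 -9.99998248e-01  7.14164110e-04]]
```

View pics/w13.png

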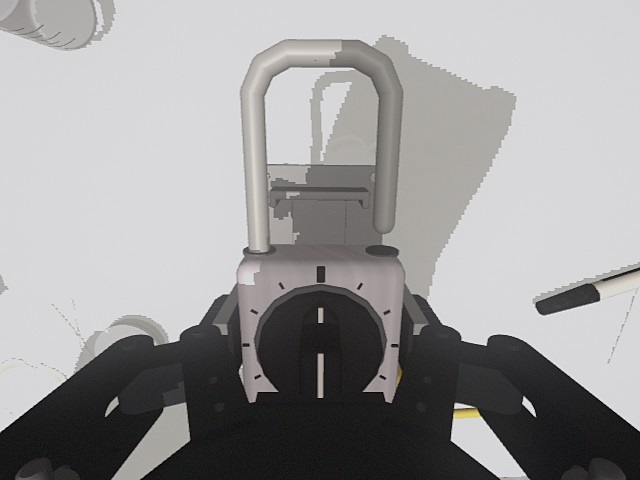

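View pics/d13z.png

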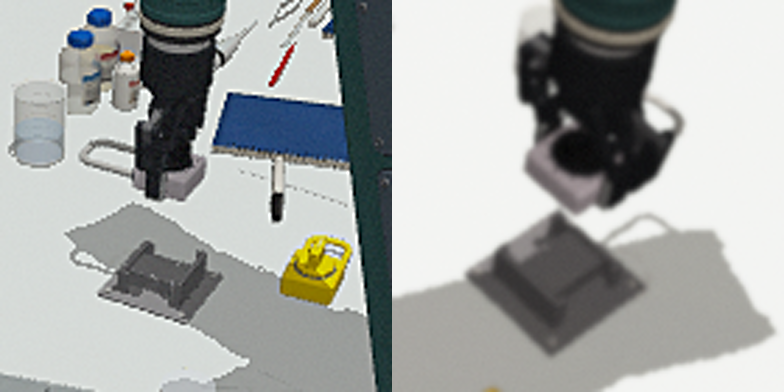

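Run:
```python
from h import *
np.set_printoptions(precision=4,suppress=True)
C=ld("w13"); T=np.array([.5382,-.1619])
ux=np.array([.9986,-.0523]);uy=np.array([.0523,.9986])
for px in [(321,40),(321,66),(243,110),(402,110)]:
  p=onz(C,px,.148)[:2]-T; print(px,p@ux,p@uy)
C4=ld("w4")
for px in [(241,275),(238,285),(243,268)]: print(onz(C4,px,.096))
st=np.array([.500,.2115])
for ph in (35,40,45):
  a=np.radians(ph);u=np.array([np.cos(a),np.sin(a)])
  c=st-.072*u; d=c-T; print(ph,c,"tx",-d@ux,"tz",-d@uy)
```

```text
(321, 40) 0.10250408328206859 -0.0015284827630187162
(321, 66) 0.09478440023026931 -0.0015426784548889958
(243, 110) 0.0810082144175096 0.025181900729082142
(402, 110) 0.08106973589961462 -0.029358605959557426
[0.4974 0.2272 0.096 ]
[0.4966 0.2228 0.096 ]
[0.4978 0.2302 0.096 ]
35 [0.441  0.1702] tx 0.1144118572340196 tz -0.3265550941495342
40 [0.4448 0.1652] tx 0.1103328416016644 tz -0.3217788481386168
45 [0.4491 0.1606] tx 0.10585307058665175 tz -0.31737628682287616
```

Request:
{"op": "apply_moves", "data": {"rows": [[0.006,0,-0.02,0,-3,0],[0.02,0,-0.06,0,-8,0],[0.034,0,-0.1,0,-14,0],[0.048,0,-0.14,0,-19,0],[0.062,0,-0.18,0,-24,0],[0.075,0,-0.22,0,-30,0],[0.089,0,-0.26,0,-35,0],[0.1,0,-0.295,0,-40,0]]}}

```text
clock: 18.82
eef_pos: [0.4521, 0.1398, 0.299]
eef_rot: [0.226, -0.227, 0.67, -0.67]
wrist_force: [0.8, 0.6, -4.2]
width: 0.0589
```

Run:
```python
from h import *
s=arm.get_state(); print(s["eef_pos"],s["wrist_force"],s["width"],s["joint_pos"])
R=Rq(s["eef_rot"]); st=np.array([.500,.2115])
print(R)
a=np.radians(40);u=np.array([np.cos(a),np.sin(a)]); v=np.array([-u[1],u[0]])
c=np.r_[st-.0725*u+.0018*v,.300]; print("c",c,"tool shift",R.T@(c-s["eef_pos"]))
```

```text
[0.45207224 0.13982216 0.29897305] [ 0.79131464  0.63120459 -4.1744676 ] 0.05890291868628973 [ 1.27453895e-01  2.37260327e-01 -3.85441089e-01  9.49597863e-01
  2.27754949e-04  2.61816968e+00]
[[-7.95552024e-01 -1.51971052e-03  6.05883378e-01]
 [-6.05884120e-01  3.48687339e-05 -7.95552910e-01]
 [ 1.18788374e-03 -9.99998845e-01 -9.48508362e-04]]
c [0.44330476 0.16627678 0.3       ] tool shift [-0.00905222 -0.0010127  -0.02635909]
```

Request:
{"op": "apply_moves", "data": {"rows": [[-0.004,0,-0.013,0,-1.5,0],[-0.009,-0.001,-0.024,0,-3,0],[-0.009,-0.001,-0.026,0,-3,0],[-0.009,-0.001,-0.026,0,-3,0],[-0.009,-0.001,-0.026,0,-3,0]]}}

```text
clock: 19.45
eef_pos: [0.4454, 0.1636, 0.3006]
eef_rot: [-0.241, 0.241, -0.665, 0.665]
wrist_force: [-0.4, -0.8, -4.7]
width: 0.0588
```

Run:
```python
from h import *
im=snap("wrist","w14"); s=arm.get_state(); print(s["eef_pos"],s["wrist_force"],s["width"],Rq(s["eef_rot"])[:,0])
C=ld("w14"); u=-Rq(s["eef_rot"])[:2,0];print("loop px",proj(C,np.r_[s["eef_pos"][:2]+.0725*u,.148]),"staple px",proj(C,[.5,.2115,.096]))
d=snap("side","d14"); e=snap("scene","s14"); cv2.imwrite("pics/d14z.png",np.hstack([cv2.resize(d[150:290,260:400],None,fx=2.8,fy=2.8,interpolation=cv2.INTER_CUBIC),cv2.resize(e[150:290,250:390],None,fx=2.8,fy=2.8,interpolation=cv2.INTER_CUBIC)]))
```

```text
[0.44536537 0.16365849 0.30062658] [-0.14960656 -0.58332748 -3.77579109] 0.05876344716813162 [-7.66734486e-01 -6.41964345e-01  9.05522377e-05]
loop px [316.41266773 130.41547554] staple px [314.17928519 132.93235273]
```

View pics/w14.png

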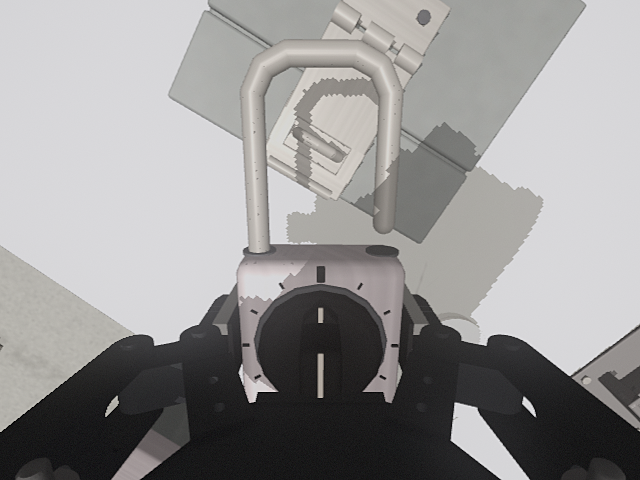

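View pics/d14z.png

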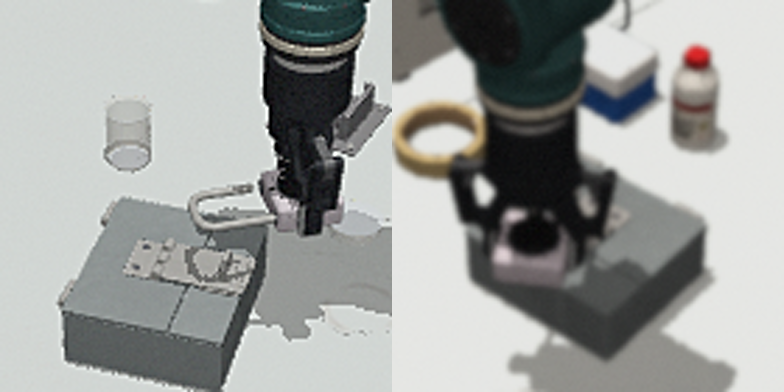

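Run:
```python
from h import *
C=ld("w14"); s=onz(C,(322,141),.094); print(s)
l=onz(C,(320,53),.148); u=np.array([.7667,.642]); loop=l[:2]-.026*u; print(l,loop, s[:2]-loop)
for n in ("side","scene"):
  for q in ("petri","beaker","tape"):
    print(n,q,[ (np.round(r["extent"]),r["score"]) for r in arm.find_in(n,q)[:2]])
```

```text
[0.49955159 0.20609662 0.094     ]
[0.52010348 0.22465588 0.148     ] [0.50016928 0.20796388] [-0.00061769 -0.00186727]
side petri [(array([377., 222., 396., 238.]), 0.58)]
side beaker [(array([295., 186., 312., 211.]), 0.84), (array([281., 220., 357., 288.]), 0.45)]
side tape [(array([249., 304., 290., 339.]), 0.73)]
scene petri [(array([329., 306., 353., 325.]), 0.7)]
scene beaker [(array([409., 242., 432., 273.]), 0.7)]
scene tape [(array([250., 184., 281., 213.]), 0.84), (array([274., 206., 361., 277.]), 0.61)]
```

Request:
{"op": "apply_moves", "data": {"rows": [[0,0,0,0,0,0],[0,0,0,0,0,0],[0,0,0,0,0,0],[0,0,0,0,0,0]]}}

```text
clock: 20.4
eef_pos: [0.4452, 0.1642, 0.3007]
eef_rot: [-0.242, 0.242, -0.664, 0.664]
wrist_force: [-0.1, -0.6, -4.6]
width: 0.0588
```

Run:
```python
from h import *
s=arm.get_state(); print(s["eef_pos"],abs(s["dq"]).max(),s["width"],s["clock"])
print(arm.job_done())
```

```text
[0.44517739 0.16416145 0.30066015] 0.0008250157412331493 0.05878831029386924 20.4
the job is handed in; nothing more can be done
None
```

The job is handed in at 20.4 s of the 72 s allowed, with every step done; `job_done` gives no verdict.

- **Hasp:** I pushed the leaf down with the closed fingertips until it met the box, at about 46 N on the wrist. The fingertip height then matched the closed height of 76.5 mm, and later pictures show the leaf flat with the staple through its slot.
- **Dial:** I gripped the bar and turned it three clicks (90°) clockwise. The pointer stood at the index rib afterwards and still does in the last wrist picture.
- **Shackle:** I hooked the crown from inside and pulled it to the end stop, where the force rose to about 10 N. Before I moved the padlock to the box, the crown's outer edge measured 102.5 mm from the tool axis, against 102 mm expected for fully out.
- **Padlock:** It is held across its sides at 90 N with a 58.8 mm opening, level with the dial up, and the arm was still.
- **Placing:** In the last wrist picture the middle of the loop lies about 2 mm horizontally from the staple. It is about 52 mm above the staple's top, worked out from how far the arm lifted. Separate estimates of the staple's position differed by up to about 5 mm. One view at a steep angle, while the hasp was pressed down, differed by 11–19 mm; I did not use it.
- **Bystanders:** The dish, beaker and tape roll show at the same places in the side and scene pictures as at the start.

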